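# Turn the double-ended spatula round in its holder

## Robot

A 6-joint arm with a two-finger parallel gripper is mounted at the origin on the work surface. World frame = base frame: x ahead of the robot, y to its left, z up, the work surface at z = 0. Lengths are in m, angles in rad, forces in N, time in s.
With the tool pointing down it reaches from about 0.3 to 0.875 m from the base axis. Payload 6.4 kg.
Tool frame: the origin (TCP) lies on the centre line of the jaws, within the pads' length; the fingertips stand env.nose_length ahead of it and the grasp point (between the pads) lies 2 mm behind it (env.nose_length is the distance from the TCP to the fingertips, in m); x points along the fingers, y is the direction in which the jaws open and shut, and the axes are right-handed (so a half turn about x gives the same grasp; the last joint's range is limited). The gripper opens to 85 mm and grips with 20 to 120 N. Pads are 22 mm wide; open, the fingers measure 114 mm over their backs; the gripper's body (76 mm by 85 mm) begins 54 mm behind the grasp point. The pads swing forward as they close: fully open they stand 13 mm farther back than shut.
Start: joints at [0.979, 0.181, 1.607, -0, 1.354, -0.206], TCP at [0.216, 0.533, 0.248] pointing down, gripper open.
Joint ranges: [-2.99, 2.99], [-0.89, 2.07], [0.3, 2.58], [-1.14, 4.28], [0, 2.63], [-3.12, 3.12]. Speed limits (rad/s): [2.57, 2.57, 3.01, 3.14, 3.14, 3.14].

## Interface

Orientations are given as a unit quaternion [x, y, z, w].
In Python, from rig import env gives the robot as it stands.
- The arm moves only by the tool step_arm, never from a script. Its argument "commands" is a list of rows, each a list of 3 entries, a list of its own where there are three numbers: the shift along the tool's x, y, z in cm, then the turn, a rotation vector about the tool's x, y, z in rad, then the gripper's target within -1 to 1 (shut at 1, half-way at 0, fully open at -1). In form: [[[x, y, z], [ax, ay, az], gripper], ...]. A call has 1 to 12 rows; each row is the pose to reach, as a shift and turn from the pose commanded when the call began, along the tool's axes at that moment; what a row does not reach only later rows make up. A row lasts 1/8 s, in which the tool goes at most 62.5 mm and 10.7 degrees, less where a joint would pass 70% of its speed; a pose out of reach is approached as far as the arm can. A call with a gripper value outside its range is refused whole. The fingers move at their own pace and stop on an object; "grip_force" is the grip in N (left out, the last holds). Time passes only in rows, so rows that repeat a pose let the fingers close. It gives the time, the measured TCP pose, the force and the opening at its end, in the units of the state.
- env.sense(): the state, without advancing time (a new reading comes with each control period).
- env.camera(name): name is "side" or "top"; returns a dict with "frame" (384x512x3 uint8, blue, green, red), "depth" (384x512 float32, m along the optical axis (not along the pixel's ray), 0 where there is no reading), "fx", "fy", "cx", "cy" (pixels), "eye" and "attitude" of the camera in the world. Camera axes: x right, y up, looking along -z (the intrinsics and any distortion apply to the point x, -y, -z); pixel columns grow to the right and rows downward; lengths in m; the calibration is good to about 2 mm. A picture is of the moment at which its call begins.
- env.sign_off(): hands the job in, once; it reports no verdict.
The state is a dict: "t": time; "q": joint angles; "joint_vel": joint speeds; "effort": joint torques, N m; "position": TCP position; "tool_rot": TCP orientation; "wrist_force": force on the tool from outside, world axes, zero at the start; "ft_torque": the same for the moment, N m; "opening": finger opening in m.
Only numpy, scipy, OpenCV 4.12 (cv2) and the standard library are available. Lean on these libraries where they do the work, as an engineer would, in place of code of your own. Each camera call takes 0.05 s, during which the arm holds its last target.

## Task

The spatula in the sloping dosing holder has its flat blade facing out: turn it end for end so that the scoop faces out instead, still right side up. Swing the holder's lid well up, let go and see that it stays up by itself; lay the reversed spatula back with its inner collar down in the groove and let go of it, then press the lid fully shut and let go. Leave the other things on the bench where they are.

Things in the scene. Friction and masses are not known exactly. Their poses are not given: they have to be found in the camera images.
- holder: Aluminium cradle on a pillar and dark foot (170 x 120 mm, fixed), sloping up 24 deg away from the robot. Frame: x up the slope to the open end, y level, z square to the slope, up. Origin: where the spatula's centre lies when seated, 125 mm above the bench. With the lid up all is open from above. Behind x -55 mm a pocket 36 wide takes the hidden end; its walls reach z +12, to x -109.
- groove (a point): Middle of the groove for the inner collar, in the holder (holder frame, 34 mm down the slope from its origin, at the height of the seated axis). The groove is 11 mm long along x, bottom at z -16.5 mm, open at its sides; a shank lies on saddles at both its ends (x -55 to -39.5 and -28.5 to -19.5): floor z -8, side walls 20 mm apart up to z 0, flared above to z +7.
- grip_place (a point): Point on the holder's origin axis, equal to its origin, where the seated spatula is best gripped: in front of x -19.5 mm there is only a tongue 10 mm wide under the shank (to x 26, top at z -8, 9 mm thick), so fingers can go down square to the slope on both sides of the shank and close along y.
- spatula_center (a point): Centre of the double-ended spatula, 191 mm long, about 140 g. x runs along it from scoop (-x) to flat round-nosed blade (+x); z is its upper side (the scoop's hollow). Black shank 16 x 16 mm from -58 to 58; two square steel collars 24 x 24, 8 thick, centred at -34 and +34 mm; between them 60 mm of plain shank to grip. Ends up to 26 wide. Either collar fits the groove; 1.5 mm play along, 2 mm across.
- scoop_tip (a point): Tip of the scoop end, on the spatula's axis, 95 mm from its centre (hidden under the lid at the start). Seated properly the spatula stays put by its own weight. A collar that misses the groove leaves the spatula about 4 mm too high there: shift it along the slope until it drops in.
- blade_tip (a point): Tip of the flat blade end, on the spatula's axis, 96 mm from its centre (facing out at the start).
- lid (a joint): Angle of the white lid (92 x 52 mm plate over holder x -112 to -20): 0 shut, grows as its front edge rises and swings back to the robot, stop at 1.75 rad. Hinge friction of about 0.45 N m holds it at any angle. Below about 0.08 rad a sprung pad under it presses on the shank with up to 4 N, so the last bit takes about 9 N at the grip tab.
- lid_grip (a point): Grip point on the lid's black tab, which stands square up from the lid: 16 mm thick along the lid's x, 20 mm wide along y, 36 mm tall; the point is 23 mm above the lid's upper face, 13 mm below the tab's top, in its middle. Frame: the lid's (equal to the holder's when shut). Pinched across its 20 mm width (along y), it swivels between the fingers as the lid swings.
- lid_hinge (a point): Point on the lid's hinge axis (along the holder's y), at the low, robot-side end of the holder: x -112, z +17 mm in the holder's frame. The lid_grip point is 67 mm from it along the lid and 31 mm square to the lid.
- carton: White carton 120 x 60 x 45 mm with a thin blue band round its sides, a bystander; origin under its centre.
- carton_small: White carton 90 x 55 x 35 mm, a bystander; origin under its centre.
- jar: Closed jar, 68 mm across and 90 mm tall, a bystander; origin under its centre.
- dish: White bowl 100 mm across and 30 mm tall, a bystander; origin under its centre.
Not all that is in view belongs to the job. There is more than one size of the part that bears spatula_center; the job needs the larger. There is more than one size of the holder; the job needs the larger.

How it is judged:
By the outcome, as a careful person would: the job done as asked, in the order asked, and still so for the second after the job is handed in, with the robot touching nothing.
It also fails if it takes over 61 s, if anything falls off the work surface, if the arm or the gripper's body presses on something with over 40 N, if the wrist force passes 120 N, or if a joint passes its speed limit or range.

## Working session

There is one attempt and no reset: what is moved stays moved. The work goes in short steps, Python scripts to look and compute and a tool call to move; the robot and the scene stay as the last step left them, time stands still between calls to the robot, and variables do not carry over. Pictures are saved under pics/ and viewed, and the job is handed in when it is done.

Besides the shell and the picture viewer there is one more tool, called after ">>>" by a JSON object that holds its "op" and its "data". step_arm: Moves the arm, as the interface text tells. Its arguments: {"type":"object","properties":{"commands":{"type":"array","items":{"type":"array"}},"grip_force":{"type":"number"}},"required":["commands"]}

```bash
ls; mkdir -p pics; python3 - <<'E'
from rig import env
import cv2, numpy as np
s=env.sense(); print(s['t'],s['position'],s['tool_rot'],s['opening'],env.nose_length)
np.set_printoptions(precision=5,suppress=True)
for n in('side','top'):
    c=env.camera(n); cv2.imwrite(f'pics/{n}0.png',c['frame']); np.savez(f'{n}0.npz',**c)
    print(n,{k:c[k] for k in c if k not in('frame','depth')}, (c['depth']>0).mean())
E
```

```text
pics
0.0 [0.21607476 0.53229943 0.24738611] [ 0.13497245  0.69421328 -0.13611627  0.69377426] 0.08553489270140598 0.017
side {'fx': 432.0801906239113, 'fy': 432.0801906239113, 'cx': 256.69273187413376, 'cy': 192.0845287775677, 'eye': array([ 0.04619, -0.62856,  0.86766]), 'attitude': array([ 0.39415, -0.13125, -0.30841,  0.85575])} 0.9961954752604166
top {'fx': 367.54382950413424, 'fy': 367.54382950413424, 'cx': 250.84227985845092, 'cy': 189.06796833470295, 'eye': array([0.41721, 0.06741, 1.08528]), 'attitude': array([-0.06065,  0.07556,  0.71203, -0.69544])} 0.9956817626953125
```

View pics/side0.png

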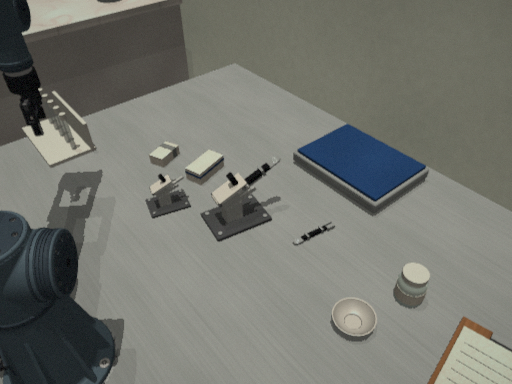

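View pics/top0.png

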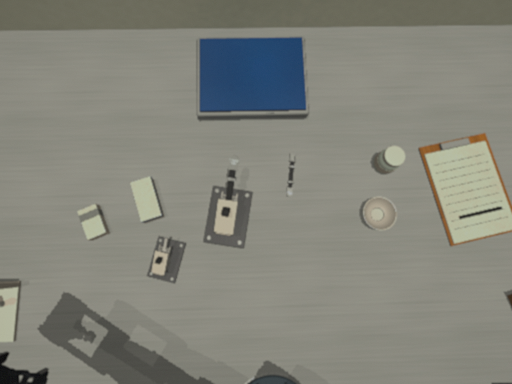

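The candidates, in top-view pixels, are two holders, at (228,216) and (166,259), and two spatulas, one in the large holder at (232,180) and a loose small one at (291,175). I choose the large holder and the spatula in it, and will check that in a close crop.

```bash
cat > h.py <<'E'
import numpy as np, cv2
from scipy.spatial.transform import Rotation as R
np.set_printoptions(precision=4,suppress=True)
def load(f): return dict(np.load(f))
def cloud(c):
    d=c['depth']; v,u=np.mgrid[:d.shape[0],:d.shape[1]]
    p=np.stack([(u-c['cx'])/c['fx']*d,-(v-c['cy'])/c['fy']*d,-d],-1)
    return p@R.from_quat(c['attitude']).as_matrix().T+c['eye']
def ray(c,u,v):
    d=np.array([(u-c['cx'])/c['fx'],-(v-c['cy'])/c['fy'],-1.]); return c['eye'],R.from_quat(c['attitude']).as_matrix()@d
def proj(c,p):
    q=(np.asarray(p)-c['eye'])@R.from_quat(c['attitude']).as_matrix()
    return np.stack([c['cx']-c['fx']*q[...,0]/q[...,2],c['cy']+c['fy']*q[...,1]/q[...,2]],-1)
E
python3 - <<'E'
from h import *
a=load('side0.npz');b=load('top0.npz')
i1=cv2.resize(a['frame'][145:245,190:290],None,fx=5,fy=5,interpolation=cv2.INTER_CUBIC)
i2=cv2.resize(b['frame'][150:250,180:260],None,fx=5,fy=5,interpolation=cv2.INTER_CUBIC)
im=np.zeros((500,800,3),np.uint8); im[:,:400]=cv2.resize(i1,(400,400))[0:0].sum() if 0 else 0
im[:400,:400]=cv2.resize(i1,(400,400)); im[:,400:]=i2
cv2.imwrite('pics/crop0.png',im)
for n,c in(('side',a),('top',b)):
    P=cloud(c)
    m=(P[...,2]>-.02)&(P[...,2]<.02)
    print(n,'table z',np.median(P[...,2][m]))
    # dark foot
P=cloud(b)
print(P[216,228],P[180,232],P[212,226])
E
```

```text
side table z -0.0012124802512492039
top table z -0.0008140896957307131
[0.5342 0.1065 0.1229] [0.6247 0.0937 0.1506] [0.5395 0.1097 0.1641]
```

View pics/crop0.png

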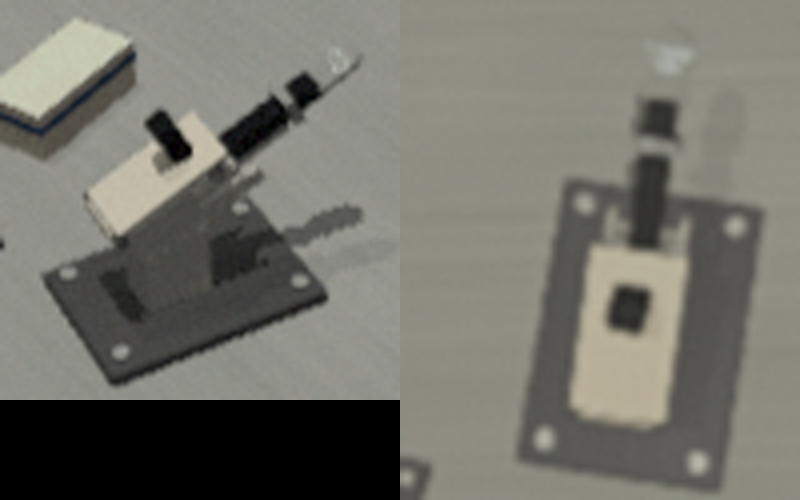

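```bash
python3 - <<'E'
from h import *
th=np.radians(24)
for n,box in(('top',(185,250,195,260)),('side',(195,270,150,240))):
    c=load(n+'0.npz'); P=cloud(c); f=c['frame'].astype(int)
    u0,u1,v0,v1=box
    reg=np.zeros(f.shape[:2],bool); reg[v0:v1,u0:u1]=1
    if n=='top': reg[150:250,180:260]=1
    hsv=cv2.cvtColor(c['frame'],cv2.COLOR_BGR2HSV)
    # lid: warm bright
    lid=reg&(f[...,2]-f[...,0]>20)&(f.sum(-1)>330)&(P[...,2]>.1)
    k,l,st,_=cv2.connectedComponentsWithStats(lid.astype(np.uint8)); 
    lid=l==1+np.argmax(st[1:,4])
    q=P[cv2.erode(lid.astype(np.uint8),np.ones((3,3)))>0]
    m=np.median(q,0); 
    for _ in range(3):
        A=np.c_[q[:,:2],np.ones(len(q))]; s=np.linalg.lstsq(A,q[:,2],rcond=None)[0]; r=q[:,2]-A@s; q=q[abs(r)<.006]
    nn=np.array([-s[0],-s[1],1]);nn/=np.linalg.norm(nn)
    print(n,'lid px',lid.sum(),'tilt deg',np.degrees(np.arccos(nn[2])),'yaw by normal',np.degrees(np.arctan2(-nn[1],-nn[0])))
    # boundary via rays onto fitted plane -> minAreaRect
    vs,us=np.nonzero(lid)
    o=c['eye'];D=np.array([ray(c,u,v)[1] for u,v in zip(us,vs)])
    t=(s@np.r_[o[:2],1]-o[2])/(D[:,2]-D[:,:2]@s[:2]); W=o+D*t[:,None]
    # foot
    foot=reg&(P[...,2]<.03)&(P[...,2]>.004)
    (cx,cy),(w,h),ang=cv2.minAreaRect(P[foot][:,:2].astype(np.float32)*1000)
    print('foot',cx,cy,w,h,ang,np.median(P[foot][:,2]))
    ex=np.array([np.cos(th),0,np.sin(th)])
    psi=np.arctan2(-nn[1],-nn[0])
    e1=np.array([np.cos(psi)*nn[2],np.sin(psi)*nn[2],np.hypot(nn[0],nn[1])]); e2=np.cross(nn,e1)
    L=np.c_[W@e1,W@e2]
    (a,b_),(w,h),ang=cv2.minAreaRect((L*1000).astype(np.float32)); print('lid rect',w,h,ang)
    C=W.mean(0); C=e1*a/1000+e2*b_/1000+nn*(W@nn).mean(); print('lid centre',C)
    # shank black, z>0.12
    blk=reg&(f.sum(-1)<110)&(P[...,2]>.1)
    print('blk',blk.sum(), )
    k,l,st,ce=cv2.connectedComponentsWithStats(blk.astype(np.uint8))
    for i in range(1,k):
        if st[i,4]>8: print(st[i],ce[i],P[l==i].mean(0))
E
```

```text
top lid px 581 tilt deg 24.411549727660162 yaw by normal -66.7791757682704
foot 591.2715454101562 133.888916015625 232.52113342285156 321.3243103027344 89.17268371582031 0.01075819131464506
lid rect 92.30864715576172 55.40378189086914 54.64268493652344
lid centre [0.5329 0.1146 0.1205]
blk 0
side lid px 343 tilt deg 24.185586572864132 yaw by normal -15.533896711256396
foot 585.53955078125 189.59524536132812 334.8343811035156 188.6978759765625 64.05953216552734 0.010712732610667741
lid rect 91.1023178100586 49.849639892578125 4.753129005432129
lid centre [0.5337 0.1118 0.1195]
blk 215
[263 164   7   8  36] [265.5    167.3333] [0.6434 0.088  0.1481]
[246 170  16  15 117] [253.4786 176.6239] [0.6064 0.0949 0.1308]
[227 173  11  12  62] [231.8548 178.7258] [0.5336 0.0925 0.1632]
```

```bash
cat > fit.py <<'E'
from h import *
th=np.radians(24)
def axes(psi):
    ex=np.array([np.cos(psi)*np.cos(th),np.sin(psi)*np.cos(th),np.sin(th)]); ey=np.array([-np.sin(psi),np.cos(psi),0]); return ex,ey,np.cross(ex,ey)
def onplane(c,us,vs,p,n):
    o=c['eye'];D=np.array([ray(c,u,v)[1] for u,v in zip(us,vs)])
    return o+D*(((p-o)@n)/(D@n))[:,None]
E
python3 - <<'E'
from fit import *
for n,box in(('top',(185,250,195,260)),('side',(195,270,150,240))):
    c=load(n+'0.npz'); P=cloud(c); f=c['frame'].astype(int)
    u0,u1,v0,v1=box
    reg=np.zeros(f.shape[:2],bool); reg[v0:v1,u0:u1]=1
    lid=reg&(f[...,2]-f[...,0]>20)&(f.sum(-1)>330)&(P[...,2]>.08)
    k,l,st,_=cv2.connectedComponentsWithStats(lid.astype(np.uint8)); lid=(l==1+np.argmax(st[1:,4]))
    cs,_=cv2.findContours(lid.astype(np.uint8),0,1); hull=cv2.convexHull(np.vstack(cs))[:,0]
    psi=np.radians(-12); C=np.array([.533,.113,.1210])
    for it in range(8):
        ex,ey,ez=axes(psi)
        W=onplane(c,hull[:,0],hull[:,1],C,ez)-C
        (a,b),(w,h),ang=cv2.minAreaRect((np.c_[W@ex,W@ey]*1000).astype(np.float32))
        ang=(ang+45)%90-45
        psi+=np.radians(ang)*.7; C=C+ex*a/1000+ey*b/1000; C=C+ (0.1210-C[2])/ez[2]*ez if 0 else np.r_[C[:2],.121]
    print(n,'yaw',np.degrees(psi),'size',w,h,'C',C,'origin',C-axes(psi)[0]*-.066-axes(psi)[2]*.025, 'px',lid.sum())
    gm=f.sum(-1)
    foot=reg&(P[...,2]<.03)&(P[...,2]>.004)&(gm<260)
    foot=cv2.morphologyEx(foot.astype(np.uint8),cv2.MORPH_CLOSE,np.ones((5,5)))
    k,l,st,_=cv2.connectedComponentsWithStats(foot); j=1+np.argmax(st[1:,4]); vs,us=np.nonzero(l==j)
    W=onplane(c,us,vs,np.array([0,0,.011]),np.array([0,0,1.]))
    print('foot',cv2.minAreaRect((W[:,:2]*1000).astype(np.float32)),st[j])
E
```

```text
top yaw -10.28169040188659 size 96.46082305908203 50.64031982421875 C [0.532  0.1144 0.121 ] origin [0.6013 0.1018 0.125 ] px 590
foot ((549.5606689453125, 69.24931335449219), (34.65960693359375, 119.70770263671875), 83.29886627197266) [235 195  15  41 360]
side yaw -10.224263270816298 size 93.38711547851562 47.81769943237305 C [0.5313 0.11   0.121 ] origin [0.6006 0.0974 0.125 ] px 353
foot ((545.680908203125, 104.8362045288086), (124.03589630126953, 170.21202087402344), 79.72013854980469) [ 201  195   69   45 1520]
```

```bash
python3 - <<'E'
from fit import *
c=load('top0.npz'); P=cloud(c); f=c['frame'].astype(int); g=f.sum(-1)
psi=np.radians(-10.27); ex,ey,ez=axes(psi); O=np.array([.601,.0996,.125])
print('g row 170',g[170,222:242],'row 190',g[190,222:242],'row 185',g[185,222:242])
for v in range(154,200,3):
    row=g[v,220:245]; us=np.nonzero(row<150)[0]+220
    if len(us):
        W=onplane(c,[us.min()-.5,us.max()+.5],[v,v],O+ez*.008,ez)
        print(v,us.min(),us.max(),(W-O)@np.c_[ex,ey]*1000)
# foot
foot=np.zeros(g.shape,np.uint8); foot[180:252,200:258]=(g[180:252,200:258]<255)
k,l,st,_=cv2.connectedComponentsWithStats(foot); j=1+np.argmax(st[1:,4]); 
foot=cv2.morphologyEx((l==j).astype(np.uint8),cv2.MORPH_OPEN,np.ones((9,9)))
vs,us=np.nonzero(foot); W=onplane(c,us,vs,np.array([0,0,.011]),np.array([0,0,1.]))
r=cv2.minAreaRect((W[:,:2]*1000).astype(np.float32)); print('foot top',r)
for n in('top','side'):
    c=load(n+'0.npz')
    for nm,p in (('tabtop',(-45,0,61)),('tabbase',(-45,0,25)),('tip',(96,0,0)),('c34',(34,0,12)),('O',(0,0,8)),('hinge',(-112,0,25)),('front',(-20,0,25))):
        print(n,nm,proj(c,O+np.array(p)/1000@np.array([ex,ey,ez])))
im=[]
for n,(u0,v0) in(('top',(190,150)),('side',(205,150))):
    c=load(n+'0.npz'); cr=cv2.resize(c['frame'][v0:v0+75,u0:u0+80],None,fx=5,fy=5,interpolation=cv2.INTER_CUBIC)
    for p in ((-45,0,61),(-45,0,25),(96,0,0),(38,0,12),(0,8,8),(0,-8,8),(-20,26,25),(-20,-26,25),(-112,26,25),(-112,-26,25)):
        q=(proj(c,O+np.array(p)/1000@np.array([ex,ey,ez]))-[u0,v0]+.5)*5
        cv2.circle(cr,tuple(int(x) for x in q),2,(0,0,255),-1)
    im.append(cr)
cv2.imwrite('pics/chk0.png',np.hstack(im))
E
```

```text
g row 170 [418 421 421 426 410 350 305 260 207 200 212 232 270 325 382 402 412 422
 418 417] row 190 [275 270 260 253 203 166 148 155 154 146 168 218 250 254 252 243 238 247
 258 260] row 185 [413 421 408 350 284 219 168 155 154 151 154 234 364 417 417 404 389 387
 390 390]
172 233 233 [[52.7607  0.3723]
 [53.1673 -2.2084]]
175 230 233 [[43.6701  7.0451]
 [45.3039 -3.2999]]
184 229 232 [[19.4723  6.4037]
 [21.1275 -3.9991]]
190 228 231 [[ 3.0495  6.8426]
 [ 4.7193 -3.5999]]
196 228 230 [[-13.0775   4.6633]
 [-11.8142  -3.1976]]Traceback (most recent call last):
  File "<stdin>", line 14, in <module>
  File "fit.py", line 7, in onplane
    return o+D*(((p-o)@n)/(D@n))[:,None]
                           ~^~
ValueError: matmul: Input operand 1 has a mismatch in its core dimension 0, with gufunc signature (n?,k),(k,m?)->(n?,m?) (size 3 is different from 0)
```

```bash
cat > chk.py <<'E'
from fit import *
import sys
def chk(files,pts,O,psi,out,sz=75):
    ex,ey,ez=axes(psi); im=[]
    for f,(u0,v0) in files:
        c=load(f); cr=cv2.resize(c['frame'][v0:v0+sz,u0:u0+80],None,fx=5,fy=5,interpolation=cv2.INTER_CUBIC)
        for p in pts:
            q=(proj(c,O+np.array(p)/1000@np.array([ex,ey,ez]))-[u0,v0]+.5)*5
            cv2.circle(cr,tuple(int(x) for x in q),2,(0,0,255),-1)
        im.append(cr)
    cv2.imwrite(out,np.hstack(im))
E
python3 - <<'E'
from chk import *
P=((-45,0,61),(-45,0,25),(96,0,0),(38,0,12),(0,8,8),(0,-8,8),(-20,26,25),(-20,-26,25),(-112,26,25),(-112,-26,25))
chk([('top0.npz',(190,150)),('side0.npz',(205,150))],P,np.array([.601,.1005,.125]),np.radians(-10.27),'pics/chk0.png')
E
```

```text
(no output)
```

View pics/chk0.png

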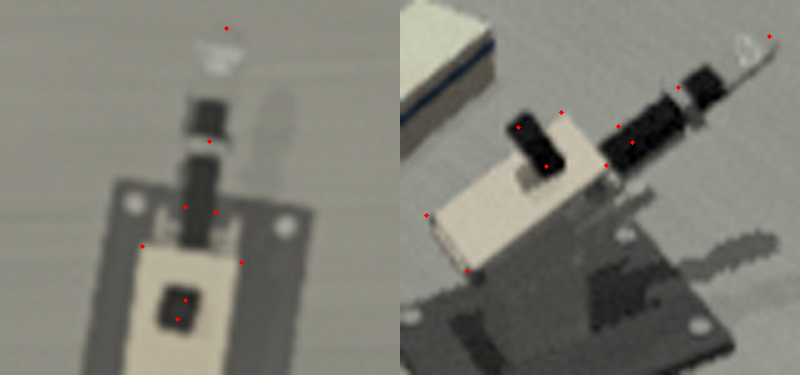

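The crop confirms it. The large holder's lid is at top-view pixels (190–240 × 198–236) with its black tab, and the blade faces out at about (233,160). The predicted points match within about 1 px. Next I plan the lid grasp.

```bash
cat > plan.py <<'E'
from fit import *
from rig import env
O=np.array([.601,.101,.125]); PSI=np.radians(-10.27)
EX,EY,EZ=axes(PSI); H=np.array([EX,EY,EZ])   # rows
def hol(p): return O+np.array(p)/1000@H      # holder mm -> world
def inh(p): return (np.asarray(p)-O)@H.T*1000
def toolR(flip=1,pitch=0):
    # tool x = -ez rotated; pitch>0: hand leans back to robot (with lid angle)
    x=-EZ; y=flip*EY; M=np.c_[x,y,np.cross(x,y)]
    return R.from_rotvec(-EY*pitch).as_matrix()@M
def rel(p,M):
    s=env.sense(); T=R.from_quat(s['tool_rot']).as_matrix()
    return T.T@(p-s['position'])*100, R.from_matrix(T.T@M).as_rotvec()
def st():
    s=env.sense(); T=R.from_quat(s['tool_rot']).as_matrix()
    print('t %.2f q'%s['t'],s['q'],'pos',s['position'],'hol',inh(s['position']),'F',s['wrist_force'],'M',s['ft_torque'],'op %.4f'%s['opening'])
    print('tool in holder (cols x,y,z)\n',H@T)
E
python3 - <<'E'
from plan import *
st()
for f in(1,-1):
    for p in ((-45,0,110),):
        print(f,hol(p),rel(hol(p),toolR(f)))
s=env.sense();T=R.from_quat(s['tool_rot']).as_matrix();print(T)
E
```

```text
t 0.10 q [ 0.9787  0.1815  1.6079  0.      1.3538 -0.2063] pos [0.2161 0.5323 0.2475] hol [-366.4429  355.8026  297.2073] F [-0.0807  0.4169 -0.2025] M [-0.0506  0.013  -0.0093] op 0.0852
tool in holder (cols x,y,z)
 [[-0.4073  0.1867  0.894 ]
 [-0.0015  0.9787 -0.2051]
 [-0.9133 -0.0849 -0.3984]]
1 [0.5165 0.1163 0.2072] (array([  4.0565, -27.2338,  43.4919]), array([-0.2032, -0.4179,  0.0448]))
-1 [0.5165 0.1163 0.2072] (array([  4.0565, -27.2338,  43.4919]), array([2.8748, 0.0655, 0.6118]))
[[-0.0009  0.3763  0.9265]
 [-0.0013  0.9265 -0.3763]
 [-1.     -0.0016 -0.0003]]
```

```bash
python3 - <<'E'
from plan import *
print(rel(hol((-45,0,150)),toolR(1)))
E
```

```text
(array([  0.4034, -27.5732,  41.8983]), array([-0.2032, -0.4179,  0.0448]))
```

>>> {"op": "step_arm", "data": {"commands": [[[-5,-6,9],[0,0,0],-1],[[-5,-12,18],[-0.1,-0.2,0.02],-1],[[-3,-20,30],[-0.2,-0.42,0.045],-1],[[0.4,-27.6,41.9],[-0.203,-0.418,0.045],-1],[[0.4,-27.6,41.9],[-0.203,-0.418,0.045],-1],[[0.4,-27.6,41.9],[-0.203,-0.418,0.045],-1],[[0.4,-27.6,41.9],[-0.203,-0.418,0.045],-1],[[0.4,-27.6,41.9],[-0.203,-0.418,0.045],-1],[[0.4,-27.6,41.9],[-0.203,-0.418,0.045],-1],[[0.4,-27.6,41.9],[-0.203,-0.418,0.045],-1]], "grip_force": 40}}

```text
t: 1.35
position: [0.5004, 0.1189, 0.2437]
tool_rot: [0.05, 0.543, -0.075, 0.835]
wrist_force: [-0.2, 0.7, -0.5]
opening: 0.0855
```

```bash
python3 - <<'E'
from plan import *
st()
print(rel(hol((-45,0,50)),toolR(1)))
E
```

```text
t 1.35 q [ 0.0593 -0.1921  2.042  -0.1231  0.8876 -1.2715] pos [0.5004 0.1189 0.2437] hol [-45.0337  -0.3166 150.0223] F [-0.1921  0.6631 -0.5438] M [-0.017   0.1929  0.0269] op 0.0855
tool in holder (cols x,y,z)
 [[-0.0006  0.0027  1.    ]
 [ 0.0007  1.     -0.0027]
 [-1.      0.0007 -0.0006]]
(array([10.0023,  0.0243,  0.0097]), array([-0.0027, -0.0006, -0.0007]))
```

>>> {"op": "step_arm", "data": {"commands": [[[5,0,0],[0,0,0],-1],[[10,0,0],[0,0,0],-1],[[10,0,0],[0,0,0],-0.3],[[10,0,0],[0,0,0],0]]}}

```text
t: 1.85
position: [0.5407, 0.1139, 0.1541]
tool_rot: [0.049, 0.542, -0.074, 0.836]
wrist_force: [-0.7, -0.2, 0.8]
opening: 0.0519
```

```bash
cat > look.py <<'E'
from plan import *
import sys
def look(tag,boxes={'top':(185,140,80,100),'side':(200,130,100,100)}):
    st(); im=[]
    for n,(u,v,w,h) in boxes.items():
        c=env.camera(n); np.savez(f'{n}_{tag}.npz',**c)
        im.append(cv2.resize(c['frame'][v:v+h,u:u+w],(400,int(400*h/w)),interpolation=cv2.INTER_CUBIC))
    m=max(i.shape[0] for i in im)
    im=[cv2.copyMakeBorder(i,0,m-i.shape[0],0,0,0) for i in im]
    cv2.imwrite(f'pics/{tag}.png',np.hstack(im))
E
python3 -c "
from look import *
look('l1')"
```

```text
t 1.85 q [ 0.0409  0.0316  2.0391 -0.1408  0.6636 -1.2594] pos [0.5407 0.1139 0.1541] hol [-44.5016   1.9295  51.6798] F [-0.6695 -0.2021  0.798 ] M [ 0.0627  0.1569 -0.0035] op 0.0519
tool in holder (cols x,y,z)
 [[ 0.0016 -0.0012  1.    ]
 [ 0.0028  1.      0.0012]
 [-1.      0.0028  0.0016]]
```

View pics/l1.png

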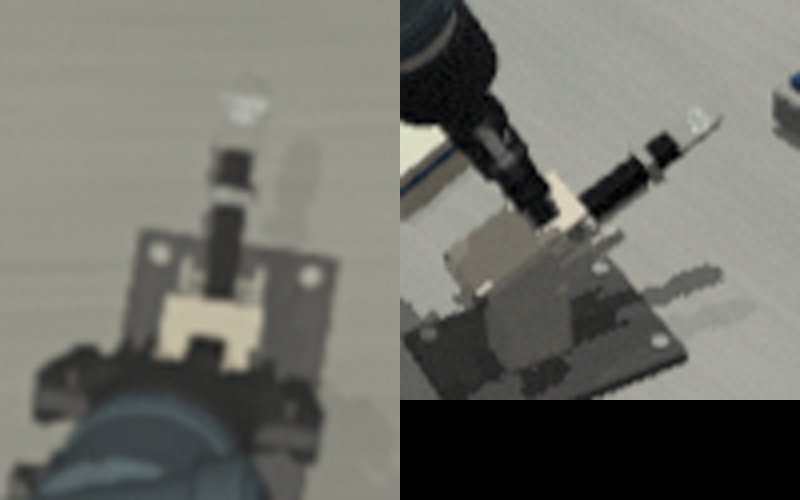

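The tab, at crop pixel (208,350), lies between the two fingers. I'm closing on it.

>>> {"op": "step_arm", "data": {"commands": [[[0,0,0],[0,0,0],1],[[0,0,0],[0,0,0],1],[[0,0,0],[0,0,0],1],[[0,0,0],[0,0,0],1],[[0,0,0],[0,0,0],1]]}}

```text
t: 2.58
position: [0.5414, 0.1119, 0.1553]
tool_rot: [0.049, 0.541, -0.075, 0.836]
wrist_force: [-7.5, -2.8, 10.2]
opening: 0.0198
```

```bash
python3 -c "
from look import *
st()"
```

```text
t 2.58 q [ 0.0375  0.0297  2.0388 -0.1418  0.664  -1.2599] pos [0.5414 0.1119 0.1553] hol [-42.992    0.0738  52.3226] F [-7.4909 -2.8211 10.2149] M [-0.5049  0.6562 -0.3145] op 0.0198
tool in holder (cols x,y,z)
 [[ 0.0036  0.0008  1.    ]
 [ 0.0011  1.     -0.0008]
 [-1.      0.0011  0.0036]]
```

```bash
python3 -c "
from look import *
r=np.array([69,37.3])
for t in np.r_[.1,.25:1.7:.15,1.65]:
    c,s=np.cos(t),np.sin(t); d=np.array([c*r[0]-s*r[1],s*r[0]+c*r[1]])-r
    print('%.2f'%t, [round(-d[1]/10,2),0,round(d[0]/10,2)])
"
```

```text
0.10 [np.float64(-0.67), 0, np.float64(-0.41)]
0.25 [np.float64(-1.59), 0, np.float64(-1.14)]
0.40 [np.float64(-2.39), 0, np.float64(-2.0)]
0.55 [np.float64(-3.06), 0, np.float64(-2.97)]
0.70 [np.float64(-3.57), 0, np.float64(-4.03)]
0.85 [np.float64(-3.92), 0, np.float64(-5.15)]
1.00 [np.float64(-4.09), 0, np.float64(-6.31)]
1.15 [np.float64(-4.09), 0, np.float64(-7.49)]
1.30 [np.float64(-3.92), 0, np.float64(-8.65)]
1.45 [np.float64(-3.57), 0, np.float64(-9.77)]
1.60 [np.float64(-3.06), 0, np.float64(-10.83)]
1.65 [np.float64(-2.85), 0, np.float64(-11.16)]
```

>>> {"op": "step_arm", "data": {"commands": [[[-0.7,0,-0.4],[0,0,0],1],[[-1.6,0,-1.1],[0,0,0],1],[[-2.4,0,-2.0],[0,0,0],1],[[-3.1,0,-3.0],[0,0,0],1],[[-3.6,0,-4.0],[0,0,0],1],[[-3.9,0,-5.1],[0,0,0],1]]}}

```text
t: 3.32
position: [0.4817, 0.1227, 0.1704]
tool_rot: [0.049, 0.539, -0.075, 0.838]
wrist_force: [10.9, -5.0, -3.0]
opening: 0.0193
```

```bash
python3 -c "
from look import *
look('l2')"
```

```text
t 3.33 q [ 0.0734 -0.1295  2.1549 -0.1575  0.7064 -1.2188] pos [0.4817 0.1227 0.1704] hol [-92.2633   0.1032  90.8173] F [10.9396 -5.0474 -2.9732] M [-0.7952 -1.3725 -0.2602] op 0.0193
tool in holder (cols x,y,z)
 [[ 0.0086  0.0011  1.    ]
 [ 0.0019  1.     -0.0011]
 [-1.      0.0019  0.0086]]
```

View pics/l2.png

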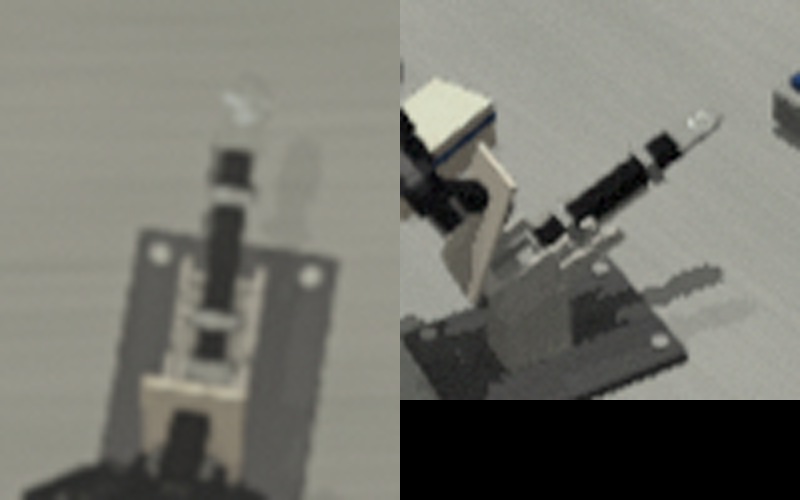

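>>> {"op": "step_arm", "data": {"commands": [[[-0.2,0,-1.2],[0,0,0],1],[[-0.2,0,-2.3],[0,0,0],1],[[0,0,-3.5],[0,0,0],1],[[0.35,0,-4.6],[0,0,0],1],[[0.85,0,-5.7],[0,0,0],1],[[1.0,0,-6.0],[0,0,0],1],[[1.0,0,-6.0],[0,0,0],1]]}}

```text
t: 4.3
position: [0.4317, 0.1319, 0.1371]
tool_rot: [0.049, 0.539, -0.075, 0.837]
wrist_force: [-0.9, -7.2, 7.0]
opening: 0.0187
```

```bash
python3 -c "
from look import *
st()"
```

```text
t 4.30 q [ 0.1133 -0.1777  2.2756 -0.1977  0.6424 -1.1432] pos [0.4317 0.1319 0.1371] hol [-152.2776    0.2693   81.0484] F [-0.8754 -7.155   6.9711] M [-0.9919 -0.5402 -0.5438] op 0.0187
tool in holder (cols x,y,z)
 [[ 0.0074  0.0009  1.    ]
 [ 0.0017  1.     -0.0009]
 [-1.      0.0017  0.0074]]
```

>>> {"op": "step_arm", "data": {"commands": [[[0,0,0],[0,0,0],-0.2],[[0,0,0],[0,0,0],-0.2],[[0,0,0],[0,0,0],-0.2],[[-3,0,0],[0,0,0],-0.2],[[-7,0,0],[0,0,0],-0.2],[[-11,0,0],[0,0,0],-0.2],[[-11,0,0],[0,0,0],-0.2],[[-11,0,0],[0,0,0],-0.2]]}}

```text
t: 5.3
position: [0.3851, 0.1404, 0.2341]
tool_rot: [0.049, 0.542, -0.075, 0.835]
wrist_force: [-0.5, 0.8, 0.0]
opening: 0.0509
```

```bash
python3 -c "
from look import *
look('l3')
print(rel(hol((0,0,150)),toolR(1)))"
```

```text
t 5.30 q [ 0.1596 -0.4673  2.2562 -0.164   0.9607 -1.1643] pos [0.3851 0.1404 0.2341] hol [-156.1534    0.2426  188.9291] F [-0.4671  0.7928  0.0292] M [ 0.018   0.1697 -0.019 ] op 0.0509
tool in holder (cols x,y,z)
 [[ 0.0004  0.0006  1.    ]
 [ 0.0016  1.     -0.0006]
 [-1.      0.0016  0.0004]]
(array([ 3.792 ,  0.0129, 15.6845]), array([-0.0007, -0.0018, -0.0006]))
```

View pics/l3.png

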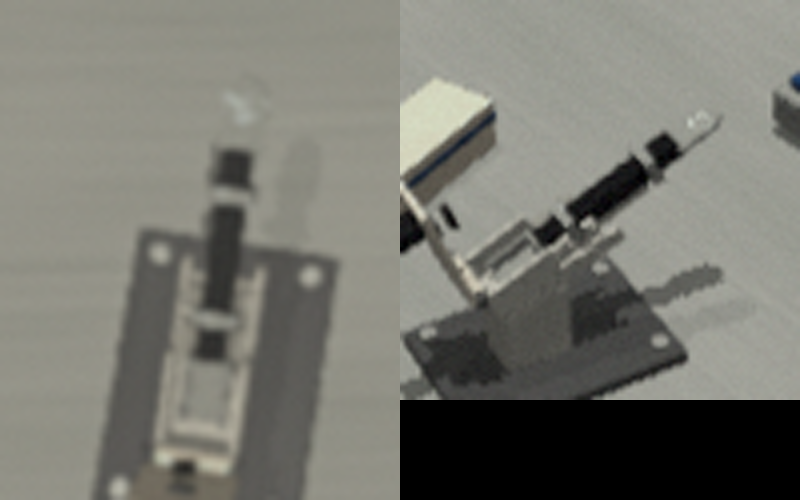

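The lid stays up by itself, with its white plate standing at about (445,240) in the side crop. Both collars are visible in the top crop, at (215,320) and (232,195). I'll localise the spatula centre from them.

```bash
python3 - <<'E'
from look import *
c=load('top_l3.npz'); g=c['frame'].astype(int).sum(-1)
# collars: bright rows along shank axis; sample brightness along axis on plane z=+12
xs=np.arange(-60,70,1.)
for yo in(0,):
    pr=[]
    for x in xs:
        v=[]
        for y in (-5,-2.5,0,2.5,5):
            q=proj(c,hol((x,y+1.0,12))); v.append(cv2.getRectSubPix(c['frame'],(1,1),tuple(q.astype(np.float32).tolist())).astype(int).sum())
        pr.append(np.mean(v))
    pr=np.array(pr)
    for a,b in((-48,-22),(22,48)):
        m=(xs>=a)&(xs<=b); w=np.clip(pr[m]-np.percentile(pr[m],30),0,None); print('collar x',(w*xs[m]).sum()/w.sum(), w.astype(int))
for n in('top','side'):
    c=load(n+'_l3.npz'); P=cloud(c)
    Q=inh(P); m=(abs(Q[...,1])<10)&(abs(Q[...,0])<26)&(Q[...,2]>-4)&(Q[...,2]<14); dark=c['frame'].astype(int).sum(-1)<220
    q=Q[m&dark]; print(n,len(q),q.mean(0),np.median(q,0))
print(rel(hol((0,0,70)),toolR(1)))
E
python3 -c "
from chk import *
from plan import O,PSI
chk([('top_l3.npz',(190,150)),('side_l3.npz',(205,150))],((34,0,12),(-34,0,12),(0,0,8),(34,12,12),(34,-12,12),(-34,-12,12),(-34,12,12)),O,PSI,'pics/chk1.png')"
```

```text
collar x -32.45805987004697 [  0   0   0   0   0   0   0   8  26  51  92 139 182 214 241 255 253 244
 218 182 142  98  56  25   9   0   0]
collar x 35.30842784448066 [  0   0   0   0   0   4  27  57  99 148 191 221 245 259 253 239 210 171
 128  83  43  15   3   0   0   0   0]
top 110 [0.5344 0.9102 7.109 ] [0.1862 0.6843 7.1139]
side 109 [ 1.4802 -3.5456  4.1263] [ 1.7393 -5.0506  4.8974]
(array([11.792 ,  0.0077, 15.6985]), array([-0.0007, -0.0018, -0.0006]))
```

View pics/chk1.png

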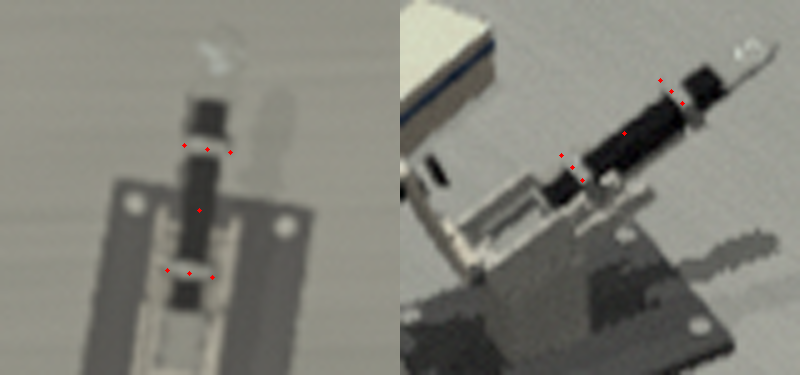

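>>> {"op": "step_arm", "data": {"commands": [[[0,0,6],[0,0,0],-0.2],[[0,0,12],[0,0,0],-0.2],[[4,0,15.8],[0,0,0],-0.2],[[9,0,15.8],[0,0,0],-0.2],[[13,0,15.8],[0,-0.002,0],-0.2],[[13,0,15.8],[0,-0.002,0],-0.2],[[13,0,15.8],[0,-0.002,0],-0.2],[[13,0,15.8],[0,-0.002,0],-0.2]]}}

```text
t: 6.4
position: [0.5801, 0.1054, 0.1824]
tool_rot: [0.049, 0.54, -0.074, 0.837]
wrist_force: [-0.7, -0.1, 0.1]
opening: 0.0514
```

```bash
python3 -c "
from look import *
look('s1')
print(rel(hol((1.5,0.3,-1)),toolR(1)))"
```

```text
t 6.40 q [ 0.02    0.0656  1.9375 -0.1201  0.7245 -1.298 ] pos [0.5801 0.1054 0.1824] hol [ 3.8626  0.6559 61.1003] F [-0.655  -0.0925  0.1403] M [0.0447 0.2094 0.0303] op 0.0514
tool in holder (cols x,y,z)
 [[ 0.0058  0.0007  1.    ]
 [ 0.0022  1.     -0.0007]
 [-1.      0.0022  0.0058]]
(array([ 6.2066, -0.052 , -0.2611]), array([-0.0007,  0.0059, -0.0023]))
```

View pics/s1.png

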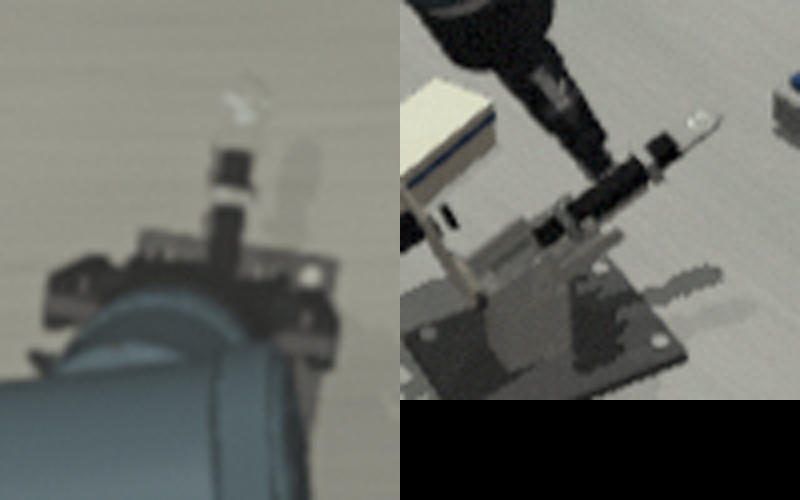

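>>> {"op": "step_arm", "data": {"commands": [[[0,0,0],[0,0,0],-0.2],[[0,0,0],[0,0,0],-0.2]]}}

```text
t: 6.75
position: [0.5795, 0.1053, 0.1809]
tool_rot: [0.049, 0.541, -0.075, 0.836]
wrist_force: [-1.0, 0.4, -0.4]
opening: 0.0516
```

```bash
python3 -c "
from look import *
st();s=env.sense();print(s['joint_vel'])
print(rel(hol((1.5,0.3,-1)),toolR(1)))"
```

```text
t 6.75 q [ 0.0198  0.0673  1.9385 -0.1201  0.7239 -1.298 ] pos [0.5795 0.1053 0.1809] hol [ 2.7632  0.407  60.0102] F [-1.011   0.3527 -0.4143] M [0.0149 0.1306 0.0112] op 0.0516
tool in holder (cols x,y,z)
 [[ 0.0037  0.0008  1.    ]
 [ 0.0017  1.     -0.0008]
 [-1.      0.0017  0.0037]]
[-0.0009  0.0068  0.0012  0.0004 -0.0005  0.0013]
(array([ 6.1005, -0.0214, -0.1491]), array([-0.0008,  0.0037, -0.0017]))
```

>>> {"op": "step_arm", "data": {"commands": [[[3,0,0],[0,0,0],-0.2],[[5,0,0],[0,0,0],-0.2],[[6,0,0],[0,0,0],-0.2],[[6,0,0],[0,0,0],-0.2],[[6,0,0],[0,0,0],-0.2],[[6,0,0],[0,0,0],-0.2],[[6,0,0],[0,0,0],-0.2]]}}

```text
t: 7.62
position: [0.6038, 0.101, 0.1263]
tool_rot: [0.049, 0.541, -0.075, 0.836]
wrist_force: [0.4, -0.4, 0.7]
opening: 0.0515
```

```bash
python3 -c "
from look import *
look('s2')
"
```

```text
t 7.62 q [ 0.0099  0.2032  1.9155 -0.1319  0.6107 -1.289 ] pos [0.6038 0.101  0.1263] hol [3.0532 0.519  0.0219] F [ 0.4313 -0.4211  0.6545] M [ 0.0281  0.1951 -0.0438] op 0.0515
tool in holder (cols x,y,z)
 [[ 0.0038  0.0007  1.    ]
 [ 0.0017  1.     -0.0007]
 [-1.      0.0017  0.0038]]
```

View pics/s2.png

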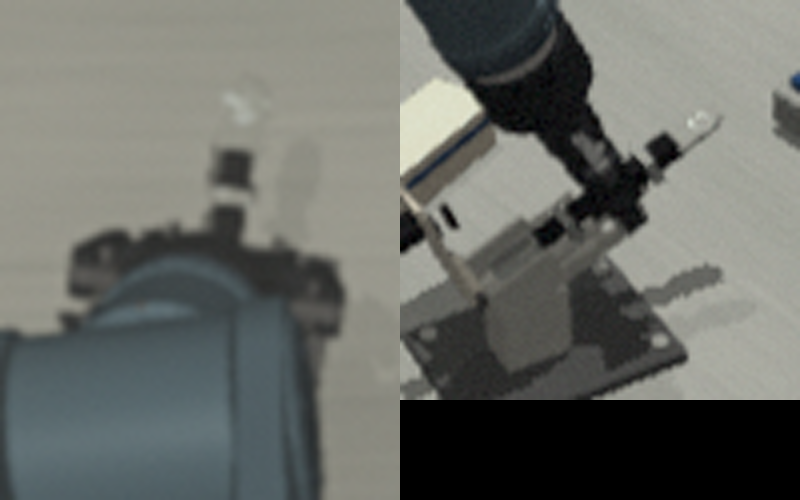

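The near finger, at (625,185) in the side crop, straddles the plain shank between the collars at (575,210) and (660,165). Closing.

>>> {"op": "step_arm", "data": {"commands": [[[0,0,0],[0,0,0],1],[[0,0,0],[0,0,0],1],[[0,0,0],[0,0,0],1],[[0,0,0],[0,0,0],1],[[0,0,0],[0,0,0],1],[[0,0,0],[0,0,0],1]], "grip_force": 70}}

```text
t: 8.48
position: [0.6036, 0.101, 0.1258]
tool_rot: [0.049, 0.541, -0.075, 0.836]
wrist_force: [-3.6, 0.0, 5.3]
opening: 0.0149
```

```bash
python3 -c "
from look import *
st()
"
```

```text
t 8.47 q [ 0.0099  0.2038  1.9156 -0.1319  0.611  -1.2889] pos [0.6036 0.101  0.1258] hol [ 2.6603  0.4457 -0.299 ] F [-3.5895  0.0427  5.2505] M [-0.0571  0.5137 -0.0561] op 0.0149
tool in holder (cols x,y,z)
 [[ 0.0028  0.0007  1.    ]
 [ 0.0015  1.     -0.0007]
 [-1.      0.0015  0.0028]]
```

>>> {"op": "step_arm", "data": {"commands": [[[-1,0,0],[0,0,0],1],[[-2.5,0,0],[0,0,0],1],[[-5,0,1],[0,0,0],1],[[-8,0,3],[0,0,0],1],[[-9,0,4],[0,0,0],1],[[-9,0,4],[0,0,0],1],[[-9,0,4],[0,0,0],1]]}}

```text
t: 9.35
position: [0.602, 0.1008, 0.2221]
tool_rot: [0.049, 0.543, -0.075, 0.835]
wrist_force: [-0.7, 0.1, -2.8]
opening: 0.0144
```

```bash
python3 -c "
from look import *
look('s3')
"
```

```text
t 9.35 q [ 0.0095  0.0599  1.8524 -0.1033  0.8199 -1.3267] pos [0.602  0.1008 0.2221] hol [40.4878 -0.0178 88.3143] F [-0.7005  0.1496 -2.8127] M [0.0486 0.2584 0.004 ] op 0.0144
tool in holder (cols x,y,z)
 [[-0.0003  0.0007  1.    ]
 [ 0.0009  1.     -0.0007]
 [-1.      0.0009 -0.0003]]
```

View pics/s3.png

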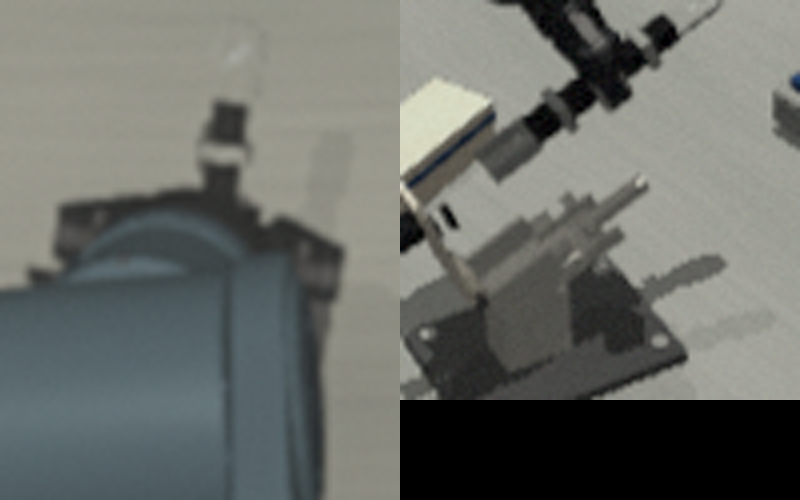

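The spatula is held clear of the holder, lying from about (500,160) to (715,5) in the side crop. Turning it half a turn about the tool x.

>>> {"op": "step_arm", "data": {"commands": [[[0,0,0],[0.18,0,0],1],[[0,0,0],[0.36,0,0],1],[[0,0,0],[0.54,0,0],1],[[0,0,0],[0.72,0,0],1],[[0,0,0],[0.9,0,0],1],[[0,0,0],[1.08,0,0],1],[[0,0,0],[1.26,0,0],1],[[0,0,0],[1.44,0,0],1],[[0,0,0],[1.571,0,0],1]]}}

```text
t: 10.58
position: [0.6025, 0.1008, 0.2225]
tool_rot: [0.627, 0.329, -0.437, 0.554]
wrist_force: [0.2, 0.3, -1.9]
opening: 0.0147
```

>>> {"op": "step_arm", "data": {"commands": [[[0,0,0],[0.18,0,0],1],[[0,0,0],[0.36,0,0],1],[[0,0,0],[0.54,0,0],1],[[0,0,0],[0.72,0,0],1],[[0,0,0],[0.9,0,0],1],[[0,0,0],[1.08,0,0],1],[[0,0,0],[1.26,0,0],1],[[0,0,0],[1.44,0,0],1],[[0,0,0],[1.571,0,0],1],[[0,0,0],[1.571,0,0],1],[[0,0,0],[1.571,0,0],1],[[0,0,0],[1.571,0,0],1]]}}

```text
t: 12.08
position: [0.6031, 0.1008, 0.2238]
tool_rot: [0.836, -0.074, -0.541, -0.049]
wrist_force: [-0.2, 0.6, -0.4]
opening: 0.0147
```

```bash
python3 -c "
from look import *
look('s4')
for z in (20,0,-0.5): print(rel(hol((2.7,.4,z)),toolR(-1)))
"
```

```text
t 12.07 q [ 0.0095  0.059   1.8504 -0.1032  0.82    1.8137] pos [0.6031 0.1008 0.2238] hol [42.1236  0.1969 89.3814] F [-0.2     0.6234 -0.4069] M [0.0584 0.3195 0.0201] op 0.0147
tool in holder (cols x,y,z)
 [[ 0.0024  0.0002 -1.    ]
 [ 0.0014 -1.     -0.0002]
 [-1.     -0.0014 -0.0024]]
(array([ 6.9438, -0.0073,  3.9796]), array([-0.0004, -0.0027,  0.0015]))
(array([ 8.9438, -0.0044,  3.985 ]), array([-0.0004, -0.0027,  0.0015]))
(array([ 8.9938, -0.0043,  3.9852]), array([-0.0004, -0.0027,  0.0015]))
```

View pics/s4.png

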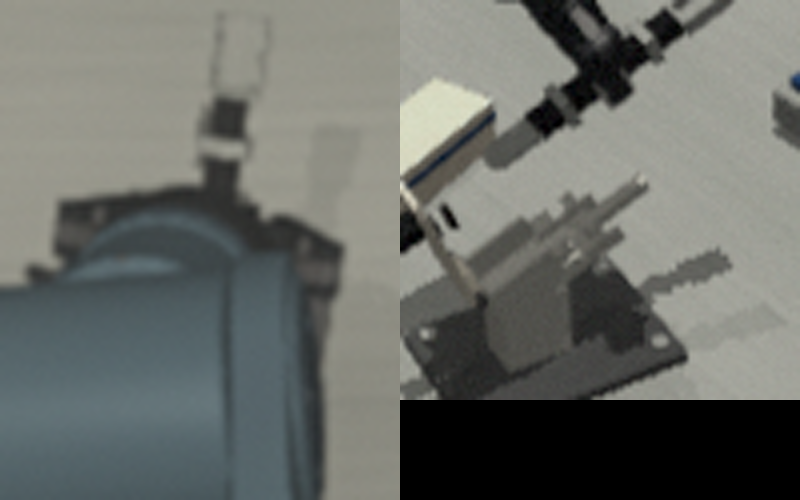

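The scoop now faces out, the squared tip at top-crop (240,50). I'll measure the collar offset before and after the turn, using the same camera.

```bash
cat > col.py <<'E'
from plan import *
def collar(f,z,lo,hi,ys=(-8,-5,-2.5,0,2.5,5,8),y0=1.0):
    c=load(f); xs=np.arange(lo,hi,.5); pr=[]
    for x in xs:
        v=[]
        for y in ys:
            q=proj(c,hol((x,y+y0,z))); v.append(cv2.getRectSubPix(c['frame'],(1,1),tuple(q.astype(np.float32).tolist())).astype(int).sum())
        pr.append(np.mean(v))
    pr=np.array(pr); w=np.clip(pr-pr.min()-.5*(pr.max()-pr.min()),0,None); return (w*xs).sum()/w.sum(), pr.max()-pr.min()
E
python3 - <<'E'
from col import *
print('seated',collar('top_l3.npz',12,24,46),collar('top_s2.npz',12,26,46))
for f,x,z in(('s3',40.5,88.3),('s4',42.1,89.4)):
    for dz in (12,14):
        a=collar(f'top_{f}.npz',z+dz,x+22,x+44); print(f,dz,a[0]-x,a[1])
E
```

```text
seated (np.float64(35.14503595733385), np.float64(242.71428571428572)) (np.float64(35.14969135802469), np.float64(249.14285714285717))
s3 12 32.6336177639872 253.14285714285714
s3 14 33.01512629723909 252.8571428571429
s4 12 33.90564745032788 251.71428571428572
s4 14 34.26293610348882 252.28571428571428
```

>>> {"op": "step_arm", "data": {"commands": [[[3,0,0],[0,0,0],1],[[5.9,0,0],[0,-0.002,0.001],1],[[5.9,0,2],[0,-0.002,0.001],1],[[5.9,0,4.1],[0,-0.002,0.001],1],[[5.9,0,4.1],[0,-0.002,0.001],1],[[5.9,0,4.1],[0,-0.002,0.001],1],[[5.9,0,4.1],[0,-0.002,0.001],1],[[5.9,0,4.1],[0,-0.002,0.001],1]]}}

```text
t: 13.18
position: [0.5909, 0.1032, 0.154]
tool_rot: [0.836, -0.075, -0.542, -0.049]
wrist_force: [-0.1, 0.1, -2.2]
opening: 0.0149
```

```bash
python3 -c "
from look import *
look('s5')
from col import *
s=inh(env.sense()['position']); a=collar('top_s5.npz',s[2]+13,s[0]+22,s[0]+44); print(a[0]-s[0],a[0])
print(rel(hol((1.25,.4,-.3)),toolR(-1)))
"
```

```text
t 13.18 q [ 0.0153  0.133   1.9291 -0.1266  0.6697  1.8496] pos [0.5909 0.1032 0.154 ] hol [ 2.3898  0.3377 30.7051] F [-0.1101  0.0612 -2.1906] M [0.0749 0.3164 0.0424] op 0.0149
tool in holder (cols x,y,z)
 [[ 0.0018 -0.0014 -1.    ]
 [ 0.0006 -1.      0.0014]
 [-1.     -0.0006 -0.0018]]
34.4533775087 36.38351506242191
(array([ 3.0864, -0.0054,  0.0717]), array([-0.0013, -0.0012,  0.0005]))
```

View pics/s5.png

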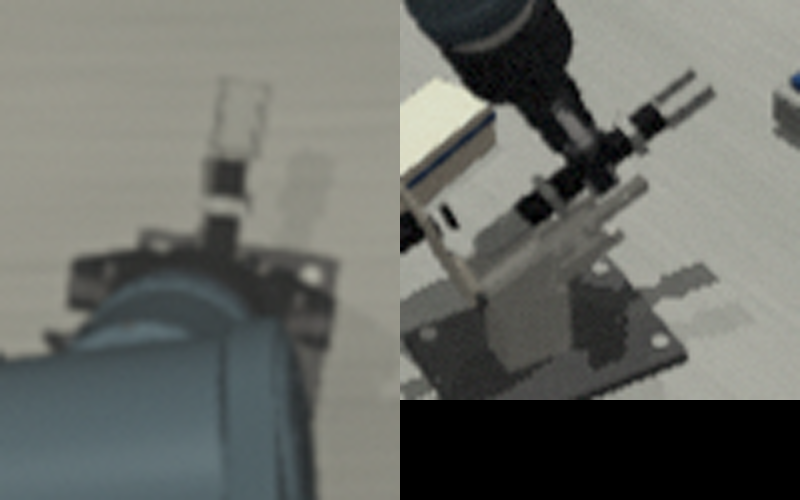

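>>> {"op": "step_arm", "data": {"commands": [[[1,0,0.05],[0,0,0],1],[[2,0,0.05],[0,0,0],1],[[2.5,0,0.05],[0,0,0],1],[[2.8,0,0.05],[0,0,0],1],[[3.0,0,0.05],[0,0,0],1],[[3.0,0,0.05],[0,0,0],1],[[3.0,0,0.05],[0,0,0],1],[[3.0,0,0.05],[0,0,0],1]]}}

```text
t: 14.28
position: [0.6019, 0.1013, 0.1261]
tool_rot: [0.836, -0.075, -0.542, -0.049]
wrist_force: [-0.8, 0.3, -1.5]
opening: 0.0148
```

```bash
python3 -c "
from look import *
look('s6')
from col import *
s=inh(env.sense()['position']); a=collar('top_s6.npz',12,24,46); print(a[0]-s[0],a[0])
print(H@env.sense()['wrist_force'])
"
```

```text
t 14.28 q [ 0.0109  0.2008  1.9179 -0.1332  0.6136  1.8551] pos [0.6019 0.1013 0.1261] hol [1.2325 0.4425 0.7062] F [-0.7618  0.3043 -1.5111] M [0.0143 0.3505 0.0052] op 0.0148
tool in holder (cols x,y,z)
 [[ 0.0012 -0.0013 -1.    ]
 [ 0.0006 -1.      0.0013]
 [-1.     -0.0006 -0.0012]]
33.786587195671366 34.95896728794218
[-1.8892  0.4403 -1.969 ]
```

View pics/s6.png

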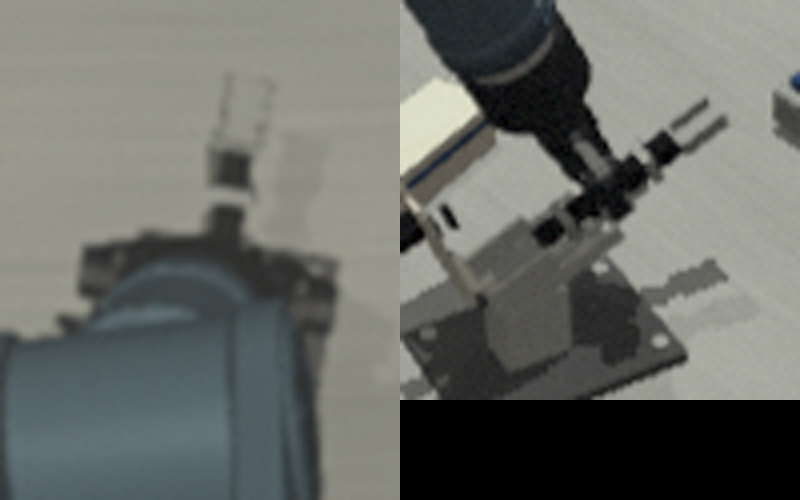

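The TCP is at holder z +0.7 with almost no contact force, against −0.3 when it was gripped in the seat. So the collar is inside the groove. I'll lower the last millimetre and let go.

>>> {"op": "step_arm", "data": {"commands": [[[0.08,0,0],[0,0,0],1],[[0.08,0,0],[0,0,0],1],[[0.08,0,0],[0,0,0],1],[[0.08,0,0],[0,0,0],0.4],[[0.08,0,0],[0,0,0],-0.2],[[0.08,0,0],[0,0,0],-0.2],[[0.08,0,0],[0,0,0],-0.2]], "grip_force": 40}}

```text
t: 15.25
position: [0.6022, 0.1012, 0.1252]
tool_rot: [0.836, -0.075, -0.542, -0.049]
wrist_force: [-0.2, 0.0, 0.3]
opening: 0.0511
```

```bash
python3 -c "
from look import *
look('s7')
from col import *
a=collar('top_s7.npz',12,24,46); print(a)
print(H@env.sense()['wrist_force'])
"
```

```text
t 15.25 q [ 0.0107  0.203   1.9175 -0.1334  0.6121  1.8552] pos [0.6022 0.1012 0.1252] hol [ 1.1292  0.3852 -0.272 ] F [-0.2196  0.0466  0.2507] M [0.0536 0.1624 0.0045] op 0.0511
tool in holder (cols x,y,z)
 [[ 0.0009 -0.0012 -1.    ]
 [ 0.0005 -1.      0.0012]
 [-1.     -0.0005 -0.0009]]
(np.float64(34.906588051846796), np.float64(249.7142857142857))
[-0.1634  0.0122  0.2933]
```

View pics/s7.png

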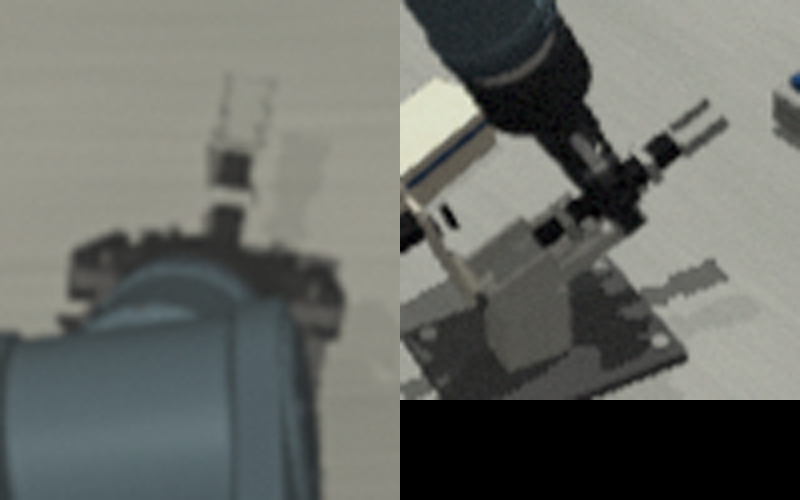

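>>> {"op": "step_arm", "data": {"commands": [[[-3,0,0],[0,0,0],-0.2],[[-8,0,0],[0,0,0],-0.2],[[-14,0,0],[0,0,0],-0.2],[[-19,0,3],[0,0,0],-0.2],[[-19,0,9],[0,0,0],-0.2],[[-19,0,15.3],[0,0,0],-0.2],[[-19,0,15.3],[0,0,0],-0.2],[[-19,0,15.3],[0,0,0],-0.2],[[-19,0,15.3],[0,0,0],-0.2]]}}

```text
t: 16.48
position: [0.3903, 0.1399, 0.2379]
tool_rot: [0.836, -0.075, -0.541, -0.05]
wrist_force: [0.1, -0.6, 0.2]
opening: 0.0512
```

```bash
python3 -c "
from look import *
look('s8')
from col import *
print(collar('top_s8.npz',12,24,46)); print(collar('top_s8.npz',12,-46,-22)); print(collar('top_l3.npz',12,-46,-22))
print(rel(hol((-152,.3,81)),toolR(-1)))
for f in ('top_l3.npz','top_s8.npz'):
    c=load(f); Q=inh(cloud(c)); m=(abs(Q[...,1])<6)&(abs(Q[...,0])<26)&(Q[...,2]>-4)&(Q[...,2]<20); d=c['frame'].astype(int).sum(-1)<220
    q=Q[m&d]; print(len(q),np.median(q,0)); m=(abs(Q[...,1])<6)&(abs(Q[...,0]-48)<8)&(Q[...,2]>-4)&(Q[...,2]<20); print(np.median(Q[m&d],0))
"
```

```text
t 16.48 q [ 0.1566 -0.4589  2.2439 -0.1643  0.9616  1.9757] pos [0.3903 0.1399 0.2379] hol [-149.8089    0.7096  190.3269] F [ 0.1385 -0.6435  0.2464] M [0.0373 0.1722 0.0041] op 0.0512
tool in holder (cols x,y,z)
 [[ 0.0032 -0.0021 -1.    ]
 [ 0.001  -1.      0.0021]
 [-1.     -0.001  -0.0032]]
(np.float64(34.8912217607132), np.float64(239.8571428571429))
(np.float64(-32.89590032154341), np.float64(226.14285714285714))
(np.float64(-32.45966278945683), np.float64(228.0))
(array([10.89  ,  0.0271,  0.1752]), array([-0.0021, -0.0019,  0.0005]))
89 [-0.0486  0.0863  7.1178]
[48.5207  0.481   7.4976]
87 [-0.66   -0.2217  7.4082]
[47.7613 -0.0696  6.2827]
```

View pics/s8.png

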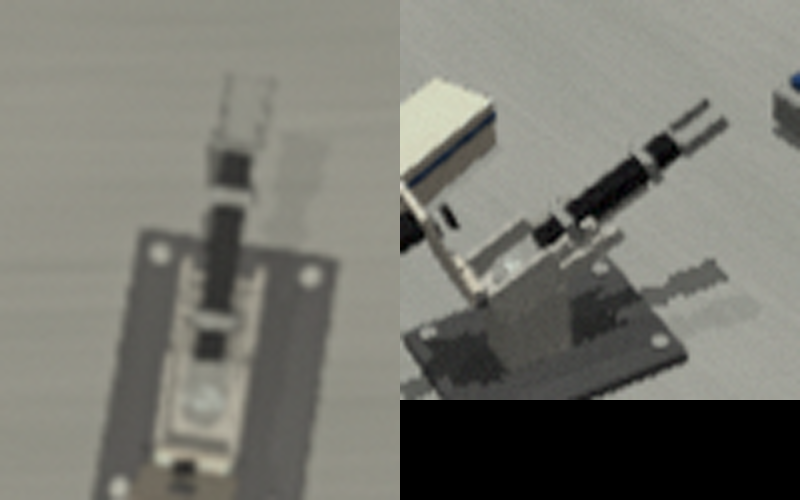

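The spatula is seated: scoop out, collars at the same places as before within 0.4 mm, shank at the same height, and the blade in the pocket at top-crop (205,400). Now back to the tab.

>>> {"op": "step_arm", "data": {"commands": [[[4,0,0.1],[0,0,0],-0.2],[[8,0,0.1],[0,0,0],-0.2],[[10.8,0,0.1],[0,0,0],-0.2],[[10.8,0,0.1],[0,0,0],-0.2],[[10.8,0,0.1],[0,0,0],-0.2],[[10.8,0,0.1],[0,0,0],1],[[10.8,0,0.1],[0,0,0],1],[[10.8,0,0.1],[0,0,0],1],[[10.8,0,0.1],[0,0,0],1],[[10.8,0,0.1],[0,0,0],1]], "grip_force": 50}}

```text
t: 17.82
position: [0.4313, 0.132, 0.1386]
tool_rot: [0.836, -0.075, -0.541, -0.049]
wrist_force: [-4.7, -4.9, 8.1]
opening: 0.0186
```

```bash
python3 -c "
from look import *
st()
p=inh(env.sense()['position']); g=np.array([p[0],p[2]+2])-[-112,17]
print(g,np.hypot(*g),np.hypot(67,31)); 
th=1.62
c,s=np.cos(th),np.sin(th); print('in lid frame',[c*g[0]+s*g[1],-s*g[0]+c*g[1]])
for t in np.arange(1.5,-.01,-.15):
    a=t-th; c,s=np.cos(a),np.sin(a); d=np.array([c*g[0]-s*g[1],s*g[0]+c*g[1]])-g
    print('%.2f'%t, -d[1]/10,-d[0]/10)
"
```

```text
t 17.82 q [ 0.1141 -0.1795  2.2718 -0.1963  0.6533  1.997 ] pos [0.4313 0.132  0.1386] hol [-152.0863    0.1917   82.6223] F [-4.6734 -4.8554  8.1151] M [-0.7611  0.4263 -0.4106] op 0.0186
tool in holder (cols x,y,z)
 [[ 0.0025 -0.0007 -1.    ]
 [-0.0003 -1.      0.0007]
 [-1.      0.0003 -0.0025]]
[-40.0863  67.6223] 78.61101312491549 73.824115301167
in lid frame [np.float64(69.51207116343376), np.float64(36.71189653362184)]
1.50 -0.431252697850239 -0.8383491705333036
1.35 -0.824238997761259 -1.9489288510629035
1.20 -1.0468495317169073 -3.105765057660435
1.05 -1.0940849470443736 -4.282877743116601
0.90 -0.964884438148917 -5.4538314942204345
0.75 -0.6621495699205567 -6.5923292141486485
0.60 -0.1926791148420534 -7.672802698567108
0.45 0.4329836327837796 -8.670986842378397
0.30 1.2007876364941183 -9.564464581669847
0.15 2.0934896736528463 -10.333170332640686
0.00 3.0910415810567806 -10.95984062135538
```

>>> {"op": "step_arm", "data": {"commands": [[[-0.4,0,-0.8],[0,0,0],1],[[-0.8,0,-1.9],[0,0,0],1],[[-1.05,0,-3.1],[0,0,0],1],[[-1.1,0,-4.3],[0,0,0],1],[[-0.95,0,-5.45],[0,0,0],1],[[-0.65,0,-6.6],[0,0,0],1],[[-0.2,0,-7.7],[0,0,0],1],[[0.45,0,-8.7],[0,0,0],1],[[1.2,0,-9.6],[0,0,0],1],[[1.2,0,-9.6],[0,0,0],1]]}}

```text
t: 19.08
position: [0.5228, 0.1152, 0.1664]
tool_rot: [0.836, -0.076, -0.542, -0.049]
wrist_force: [-3.9, -2.7, 1.8]
opening: 0.0186
```

```bash
python3 -c "
from look import *
look('c1')
p=inh(env.sense()['position']); g=np.array([p[0],p[2]+2])-[-112,17]
th=np.arctan2(g[1],g[0])-np.arctan2(36.7,69.5); print(th,H@env.sense()['wrist_force'])
for t in (.2,.1,.05,0):
    a=t-th; c,s=np.cos(a),np.sin(a); d=np.array([c*g[0]-s*g[1],s*g[0]+c*g[1]])-g
    print('%.2f'%t, -d[1]/10,-d[0]/10)
"
```

```text
t 19.07 q [ 0.0481 -0.0276  2.0685 -0.1444  0.6956  1.8912] pos [0.5228 0.1152 0.1664] hol [-55.7594   0.0682  70.1983] F [-3.8729 -2.6608  1.781 ] M [-0.2681  1.2186 -0.1692] op 0.0186
tool in holder (cols x,y,z)
 [[ 0.001  -0.0011 -1.    ]
 [-0.0003 -1.      0.0011]
 [-1.      0.0003 -0.001 ]]
0.2911157326357207 [-0.5758 -3.7725  3.0821]
0.20 0.5342335231699991 -0.4794423614105753
0.10 1.1680430417656396 -0.9472565650065583
0.05 1.5016877733590264 -1.1568260175920677
0.00 1.8453896430620638 -1.3494582764161003
```

View pics/c1.png

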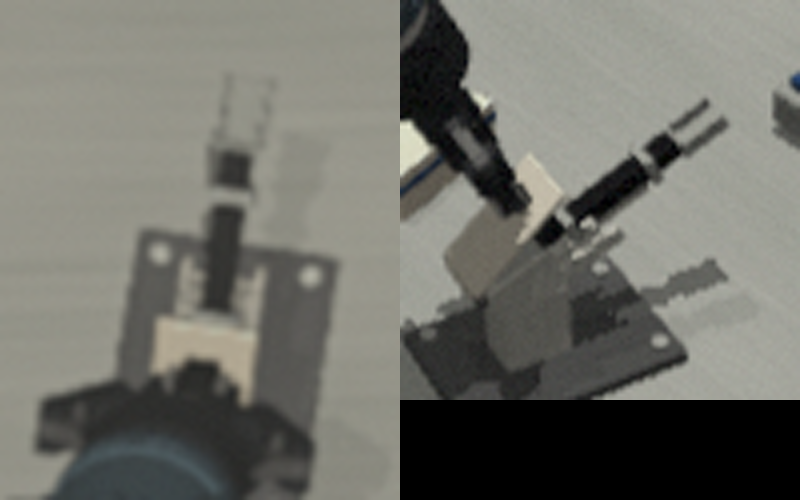

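>>> {"op": "step_arm", "data": {"commands": [[[0.5,0,-0.5],[0,0,0],1],[[1.1,0,-0.9],[0,0,0],1],[[1.5,0,-1.1],[0,0,0],1],[[1.85,0,-1.3],[0,0,0],1],[[2.0,0,-1.35],[0,0,0],1],[[2.1,0,-1.35],[0,0,0],1],[[2.1,0,-1.35],[0,0,0],1],[[2.1,0,-1.35],[0,0,0],1]]}}

```text
t: 20.18
position: [0.5449, 0.1113, 0.1552]
tool_rot: [0.837, -0.075, -0.54, -0.049]
wrist_force: [-7.7, -6.3, 14.4]
opening: 0.0185
```

```bash
python3 -c "
from look import *
look('c2')
p=inh(env.sense()['position']); g=np.array([p[0],p[2]+2])-[-112,17]
th=np.arctan2(g[1],g[0])-np.arctan2(36.7,69.5); print(th,np.hypot(*g),H@env.sense()['wrist_force'])
"
```

```text
t 20.18 q [ 0.037   0.0363  2.033  -0.1445  0.6607  1.8832] pos [0.5449 0.1113 0.1552] hol [-39.8552   0.1566  50.8374] F [-7.6962 -6.291  14.3651] M [-0.8911  1.2782 -0.2264] op 0.0185
tool in holder (cols x,y,z)
 [[ 0.0065 -0.0006 -1.    ]
 [ 0.0001 -1.      0.0006]
 [-1.     -0.0001 -0.0065]]
-0.024820906652088803 80.54035094160668 [-1.0836 -7.3896 15.8118]
```

View pics/c2.png

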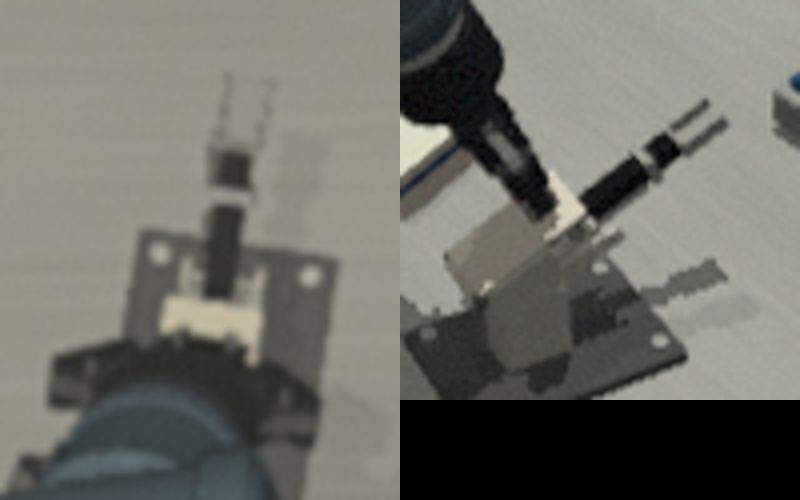

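>>> {"op": "step_arm", "data": {"commands": [[[0.12,0,0],[0,0,0],1],[[0.12,0,0],[0,0,0],1],[[0.12,0,0],[0,0,0],1]]}}

```text
t: 20.65
position: [0.5458, 0.1112, 0.1546]
tool_rot: [0.837, -0.075, -0.539, -0.049]
wrist_force: [-7.9, -7.0, 14.9]
opening: 0.0187
```

```bash
python3 -c "
from look import *
st();print(H@env.sense()['wrist_force'])
"
```

```text
t 20.65 q [ 0.0367  0.0389  2.0322 -0.1451  0.6578  1.8835] pos [0.5458 0.1112 0.1546] hol [-39.2616   0.1932  49.8652] F [-7.9339 -6.9572 14.8756] M [-0.943   1.1736 -0.2656] op 0.0187
tool in holder (cols x,y,z)
 [[ 0.0076 -0.0005 -1.    ]
 [ 0.0003 -1.      0.0005]
 [-1.     -0.0003 -0.0076]]
[ 0.0517 -8.2603 16.2603]
```

>>> {"op": "step_arm", "data": {"commands": [[[0,0,0],[0,0,0],-0.2],[[0,0,0],[0,0,0],-0.2],[[0,0,0],[0,0,0],-0.2],[[-3,0,0],[0,0,0],-0.2],[[-8,0,0],[0,0,0],-0.2],[[-14,0,0],[0,0,0],-0.2],[[-20,0,3],[0,0,0],-0.2],[[-20,0,10],[0,0,0],-0.2],[[-20,0,16],[0,0,0],-0.2],[[-20,0,16],[0,0,0],-0.2]]}}

```text
t: 21.9
position: [0.3156, 0.1531, 0.2654]
tool_rot: [0.835, -0.074, -0.543, -0.048]
wrist_force: [0.4, 0.6, 0.4]
opening: 0.0507
```

```bash
python3 -c "
from look import *
look('c3')
from col import *
print(collar('top_c3.npz',12,24,46),collar('top_l3.npz',12,24,46))
for f in ('top0.npz','top_c3.npz','side0.npz','side_c3.npz'):
    c=load(f); P=cloud(c); Q=inh(P); fr=c['frame'].astype(int); m=(fr[...,2]-fr[...,0]>20)&(fr.sum(-1)>330)&(abs(Q[...,1])<22)&(Q[...,0]<-22)&(Q[...,0]>-108)&(Q[...,2]>10)
    q=Q[m]; print(f,len(q),np.polyfit(q[:,0],q[:,2],1), np.median(q[q[:,0]>-40][:,2]))
"
```

```text
t 21.90 q [ 0.2632 -0.6793  2.3036 -0.1908  1.1428  2.0579] pos [0.3156 0.1531 0.2654] hol [-207.9073    0.3754  246.2489] F [0.4024 0.5844 0.3566] M [ 0.0375  0.1898 -0.0053] op 0.0507
tool in holder (cols x,y,z)
 [[-0.0017  0.0015 -1.    ]
 [ 0.001  -1.     -0.0015]
 [-1.     -0.001   0.0017]]
(np.float64(34.90000510960094), np.float64(235.85714285714283)) (np.float64(35.14503595733385), np.float64(242.71428571428572))
top0.npz 442 [ 0.0125 25.2228] 24.07465362254161
top_c3.npz 444 [ 0.0127 25.5783] 24.557192383805205
side0.npz 289 [ 0.0013 22.8563] 22.47221212007172
side_c3.npz 297 [ 0.0057 23.4726] 23.12198378879878
```

View pics/c3.png

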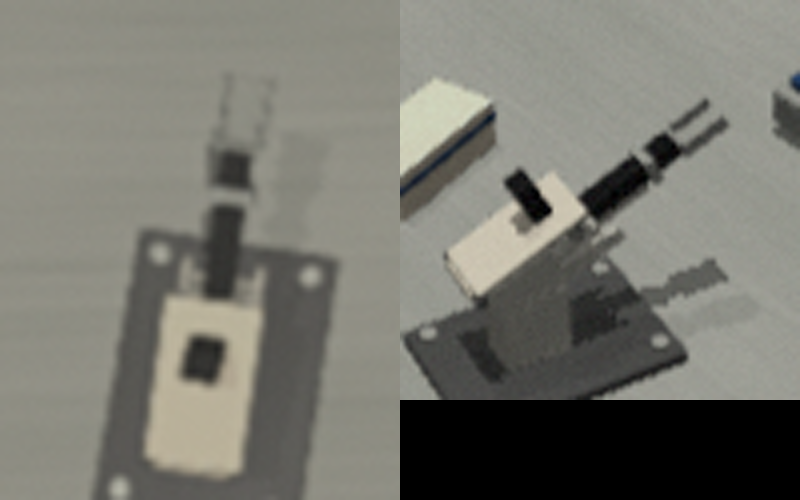

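```bash
python3 -c "
from look import *
for n,(u,v,w,h) in (('side',(208,165,44,50)),('side',(224,168,16,20)),('top',(210,200,32,38))):
    a=load(n+'0.npz')['frame'];b=load(n+'_c3.npz')['frame']
    A=cv2.cvtColor(a,6)[v:v+h,u:u+w].astype(np.float32);B=cv2.cvtColor(b,6)[v:v+h,u:u+w].astype(np.float32)
    W=np.eye(2,3,dtype=np.float32)
    cc,W=cv2.findTransformECC(A,B,W,cv2.MOTION_TRANSLATION,(3,200,1e-6)); print(n,cc,W[:,2], abs(A-B).mean())
c=load('side0.npz')
for p in ((-45,0,48),(-20,0,25)):
    q=np.array(p,float); print(proj(c,hol(q+[0,0,1]))-proj(c,hol(q)))
a=load('side0.npz')['frame'];b=env.camera('side')['frame']; d=cv2.absdiff(a,b).max(-1); 
m=cv2.morphologyEx((d>40).astype(np.uint8),cv2.MORPH_OPEN,np.ones((3,3))); k,l,s,_=cv2.connectedComponentsWithStats(m); print(s[1:])
"
```

```text
side 0.9982161367761548 [-0.1408 -0.0152] 5.764091
side 0.9847964799227077 [-0.2133 -0.102 ] 7.984375
top 0.9994881658354622 [-0.0223  0.0474] 1.4070724
[-0.1587 -0.2203]
[-0.1491 -0.2172]
[[   0    0   31   46 1191]
 [   6   42   21   13  166]
 [  55   56   11    4   40]
 [  67   57    4    4   16]
 [  49   58    4    3   12]
 [  51   62   15   12  101]
 [  67   62    5    8   31]
 [  74   67    3    3    9]
 [  42   72  107  110 3322]
 [  39   87    4    4   15]
 [  42   93    6    4   22]
 [  67   93    3    3    9]
 [  71   93    3    4   12]
 [  23  106   22   31  410]
 [  32  170   70  121 3491]
 [  96  225   75   67 2018]
 [  96  247    5    4   17]
 [  86  253    6    8   34]
 [  93  252    5    6   28]
 [  80  293    7    6   32]
 [  91  295    3    3    9]
 [ 102  319   22   27  355]
 [ 105  330    3    3    9]
 [ 101  365    4    3   12]
 [   0  372    5    6   20]]
```

The lid looks shut, but both comparisons suggest it may stand up to about 0.5 mm proud. There is plenty of time, so I'll press straight down on the top of the tab with shut fingers, which can't drag it up on leaving.

```bash
python3 -c "
from look import *
st();print(rel(hol((-44,0.2,95)),toolR(-1)))
"
```

```text
t 22.05 q [ 0.2595 -0.6735  2.2948 -0.1909  1.1407  2.0563] pos [0.3198 0.1529 0.2691] hol [-202.617     0.9415  247.9509] F [0.4944 0.3001 0.7823] M [0.0573 0.1863 0.0108] op 0.0514
tool in holder (cols x,y,z)
 [[ 0.0029 -0.0007 -1.    ]
 [ 0.0016 -1.      0.0007]
 [-1.     -0.0016 -0.0029]]
(array([ 15.3415,   0.0874, -15.8167]), array([-0.0007, -0.0029,  0.0016]))
```

>>> {"op": "step_arm", "data": {"commands": [[[0,0,-6],[0,0,0],1],[[3,0,-12],[0,0,0],1],[[9,0,-15.8],[0,0,0],1],[[14,0,-15.8],[0,0,0],1],[[14,0,-15.8],[0,0,0],1],[[14,0,-15.8],[0,0,0],1],[[14,0,-15.8],[0,0,0],1],[[14,0,-15.8],[0,0,0],1]]}}

```text
t: 23.05
position: [0.5179, 0.117, 0.2074]
tool_rot: [0.837, -0.075, -0.54, -0.049]
wrist_force: [0.7, 0.2, 0.3]
opening: -0.0001
```

```bash
python3 -c "
from look import *
look('p1');print(rel(hol((-44,0.2,78)),toolR(-1)))
"
```

```text
t 23.05 q [ 0.0521 -0.1054  2.0481 -0.1311  0.7883  1.876 ] pos [0.5179 0.117  0.2074] hol [-43.7337   0.9053 109.7144] F [0.7102 0.1709 0.2718] M [0.036  0.2004 0.0174] op -0.0001
tool in holder (cols x,y,z)
 [[ 0.0057 -0.0011 -1.    ]
 [ 0.0018 -1.      0.0011]
 [-1.     -0.0018 -0.0057]]
(array([ 3.1104,  0.0626, -0.0302]), array([-0.001 , -0.0042,  0.0015]))
```

View pics/p1.png

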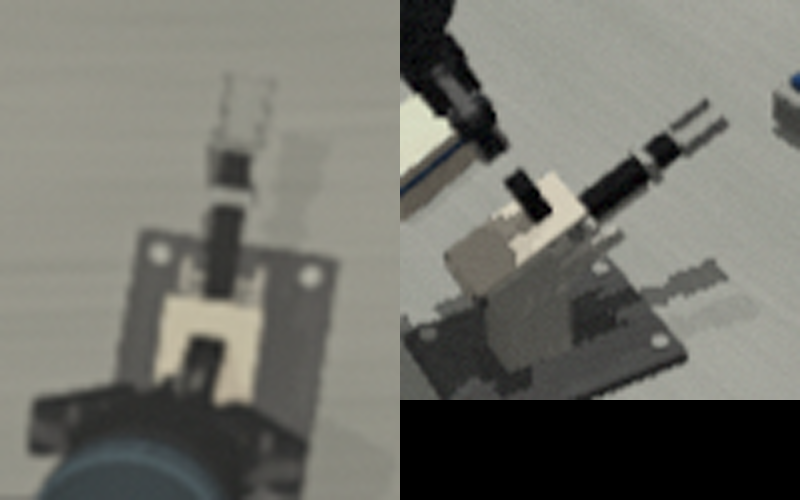

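The shut fingertips, at side-crop (490,140), are in line above the tab top at (515,175). I'm lowering slowly to contact.

>>> {"op": "step_arm", "data": {"commands": [[[1.5,0,0],[0,0,0],1],[[2.6,0,0],[0,0,0],1],[[2.9,0,0],[0,0,0],1],[[3.0,0,0],[0,0,0],1],[[3.1,0,0],[0,0,0],1],[[3.1,0,0],[0,0,0],1]]}}

```text
t: 23.9
position: [0.5285, 0.1143, 0.1763]
tool_rot: [0.835, -0.075, -0.543, -0.049]
wrist_force: [-13.7, -0.3, 14.4]
opening: 0.0001
```

```bash
python3 -c "
from look import *
st();print(H@env.sense()['wrist_force'])
"
```

```text
t 23.90 q [ 0.0449 -0.0306  2.0473 -0.1374  0.722   1.8805] pos [0.5285 0.1143 0.1763] hol [-46.468    0.1591  76.8971] F [-13.707   -0.3041  14.3537] M [-0.2668  1.374  -0.243 ] op 0.0001
tool in holder (cols x,y,z)
 [[-0.0019 -0.0007 -1.    ]
 [-0.0005 -1.      0.0007]
 [-1.      0.0005  0.0019]]
[-6.4336 -2.743  18.5766]
```

>>> {"op": "step_arm", "data": {"commands": [[[0.12,0,0],[0,0,0],1],[[0.12,0,0],[0,0,0],1],[[-1,0,0],[0,0,0],1],[[-5,0,0],[0,0,0],1],[[-11,0,0],[0,0,0],1],[[-17,0,4],[0,0,0],1],[[-17,0,10],[0,0,0],1],[[-17,0,16],[0,0,0],1],[[-17,0,16],[0,0,0],1],[[-17,0,16],[0,0,0],1],[[-17,0,16],[0,0,0],1]]}}

```text
t: 25.28
position: [0.3189, 0.1528, 0.2675]
tool_rot: [0.836, -0.075, -0.541, -0.05]
wrist_force: [-0.4, 0.5, 0.1]
opening: 0.0
```

```bash
python3 -c "
from look import *
look('c4')
from col import *
print(collar('top_c4.npz',12,24,46))
for f in ('top0.npz','top_c3.npz','top_c4.npz','side0.npz','side_c3.npz','side_c4.npz'):
    c=load(f); P=cloud(c); Q=inh(P); fr=c['frame'].astype(int); m=(fr[...,2]-fr[...,0]>20)&(fr.sum(-1)>330)&(abs(Q[...,1])<22)&(Q[...,0]<-22)&(Q[...,0]>-108)&(Q[...,2]>10)
    q=Q[m]; print(f,len(q),np.polyfit(q[:,0],q[:,2],1), np.median(q[q[:,0]>-40][:,2]))
for n,(u,v,w,h) in (('side',(208,165,44,50)),('side',(224,168,16,20)),('top',(210,200,32,38))):
  for f in('0','_c3'):
    A=cv2.cvtColor(load(n+f+'.npz')['frame'],6)[v:v+h,u:u+w].astype(np.float32);B=cv2.cvtColor(load(n+'_c4.npz')['frame'],6)[v:v+h,u:u+w].astype(np.float32)
    cc,W=cv2.findTransformECC(A,B,np.eye(2,3,dtype=np.float32),cv2.MOTION_TRANSLATION,(3,200,1e-6)); print(n,f,cc,W[:,2])
cv2.imwrite('pics/topfull.png',load('top_c4.npz')['frame'])
"
```

```text
t 25.27 q [ 0.2606 -0.6738  2.2978 -0.1921  1.1395  2.0598] pos [0.3189 0.1528 0.2675] hol [-204.0304    0.6622  246.8565] F [-0.371   0.5312  0.0973] M [ 0.1009  0.153  -0.1053] op 0.0000
tool in holder (cols x,y,z)
 [[ 0.0021 -0.0022 -1.    ]
 [ 0.0007 -1.      0.0022]
 [-1.     -0.0007 -0.0021]]
(np.float64(34.88267213625506), np.float64(233.8571428571429))
top0.npz 442 [ 0.0125 25.2228] 24.07465362254161
top_c3.npz 444 [ 0.0127 25.5783] 24.557192383805205
top_c4.npz 447 [ 0.0122 25.3587] 24.241391519789648
side0.npz 289 [ 0.0013 22.8563] 22.47221212007172
side_c3.npz 297 [ 0.0057 23.4726] 23.12198378879878
side_c4.npz 295 [-0.003  22.5243] 22.43977217562081
side 0 0.9998008306830188 [-0.0173  0.0025]
side _c3 0.9989133319038419 [0.1193 0.0146]
side 0 0.9998437005128556 [-0.0013 -0.0052]
side _c3 0.9862545466366669 [0.2081 0.1204]
top 0 0.9999807068012845 [ 0.0056 -0.0096]
top _c3 0.999177103677222 [ 0.0282 -0.0411]
```

View pics/c4.png

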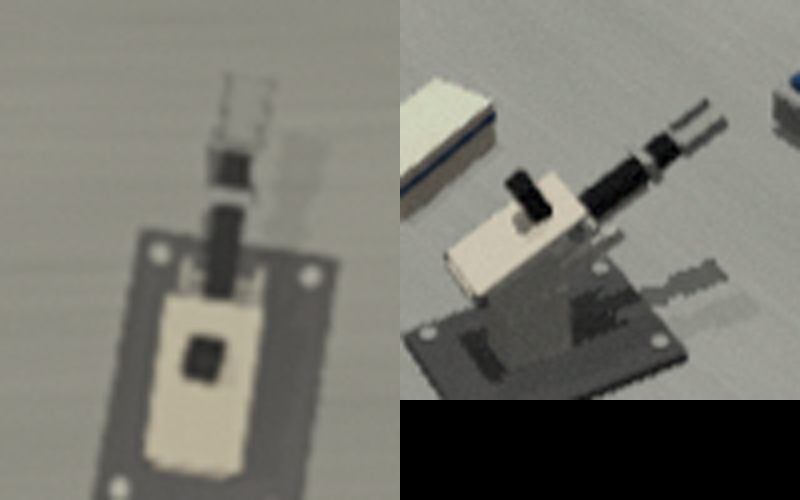

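View pics/topfull.png

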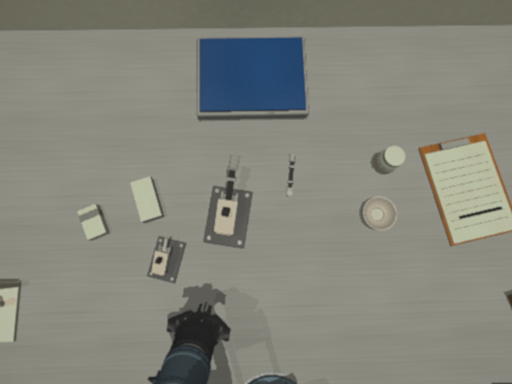

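The second press worked: the lid is now back at its original shut pose to within 0.02 px. The other things have not moved, and the scoop points out at top-view pixel (233,160). The arm is clear, so I'm handing in.

```bash
python3 -c "
from rig import env
print(env.sign_off())"
```

```text
the job is handed in; nothing more can be done
None
```

The job is done and handed in at about 25 s of the 61 s allowed; sign-off reports no verdict. The spatula now lies reversed in the large holder, scoop out and right side up, with the lid shut over it.

- **Lid up:** I swung it to about 1.62 rad and let go. The next picture showed it staying up by itself.
- **Spatula:** I lifted it, gave it a half turn, laid its inner collar in the groove and let go. The collars came back to within about 0.5 mm of their starting places. The shank's height on the grip side is the same to 0.3 mm, so the collar is not sitting 4 mm high. A sparser reading of the shank end beyond the outer collar came out 1.2 mm lower than before.
- **Lid shut:** The first press, gripping the tab, disagreed slightly with the starting pictures: the lid stood about 0.5 mm proud. I pressed again on top of the tab with shut fingers, at about 19 N or a little more. The lid then matched its original shut position to about 0.02 px.
- **Other things:** By eye in the full top view, the cartons, jar, dish, small holder and small spatula are where they were. The arm was clear and touching nothing at hand-in.

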